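# Press the maker's mark into a box lid and hold it

### The job

Mark the wooden gift-box lid that lies on the embossing press: push the press's sliding table fully in under the die, swing the black clamp lever beside it clockwise (seen from above) all the way to its tight stop so the table is locked, and only then bring the press handle down until the die bears on the lid with a steady push of about 15 N on the handle's ball. Finish while still holding the handle down like that (the mark needs the dwell, so do not let it spring back), and leave the maul, the jar and the tub of daubers where they are.

Things in the scene. Friction and masses are not known exactly. Their poses are not given: they have to be found in the camera images.
- press: Dark green bench embossing press, bolted down. Origin: centre of its base's underside; x to its back (its open front, towards the robot, is -x), y to its left seen from the robot, z up. Base 340 x 220 mm, 30 mm high; column at the back. Head: front face x = -55, y -50 to 50, z 160 to 245 mm; under it a steel ram with a brass die at x = -20, y = 0.
- press_table (a joint): How far the sliding table is pulled out to the front, m: 0 = fully in under the die (stop), at most 0.085. Goes in along press +x; about 3 N friction, stays where left. Table 160 x 130 mm, top 58 mm above the bench; on it a rubber pad and, fixed between strips, a light wooden box lid 60 x 90 x 8 mm.
- table_bar (a point): Middle of the table's steel pull bar, a round bar 12 mm thick and 64 mm long across (along press y), held 35 mm in front of the table's front edge, its axis 70 mm above the bench; moves with the table. With the table fully in it is at x = -135, y = 0 mm in the press frame.
- press_shaft (a joint): Turn of the press's cross shaft, rad, about press y, driven by the handle: 0 = rest, the handle raised 0.60 rad above level; 1.05 = the die is down on the lid (stop), handle 0.45 rad below level. Grows as the handle's ball goes down. The return spring takes about 3 N at the ball at the start and 6.5 N near the end, and lifts the handle again when it is let go.
- press_handle (a joint): Yield of the preloaded pressure spring in the handle's hub, rad: the further turn of the handle, same way, after the shaft has stopped. 0 until the push on the ball, square to the rod, passes about 7.5 N, then about 0.016 rad more per newton (12 N: 0.07; 15 N: 0.12; 20 N: 0.20); at most 0.35. The handle stands at 0.60 - press_shaft - press_handle rad above level.
- handle_ball (a point): Centre of the black ball (36 mm in diameter) on the end of the handle's 14 mm steel rod, on the right side of the press (press y = -115 mm), 200 mm from the handle's axis; moves with the handle, at rest about 318 mm above the bench.
- handle_axis (a point): Fixed point on the handle's turning axis (axis along press y) level with the handle's middle: x = -20, y = -115, z = 205 mm in the press frame.
- clamp_lever (a joint): Turn of the black table clamp lever, rad, about a vertical axis: 0 = pointing to the press's front (-x), grows clockwise seen from above; 1.57 = tight against its stop, pointing to the press's left (+y). Friction about 2 N at the tip, stays where left.
- clamp_tip (a point): Centre of the ball end (18 mm) of the clamp lever, 70 mm out from its pivot and 85 mm above the bench; the arm is a round bar 13 mm thick that rises slightly outwards; moves with the lever.
- clamp_pivot (a point): Fixed point on the clamp lever's vertical axis at the height of its tip: x = -115, y = 90, z = 85 mm in the press frame. The lever sits on a block 40 x 30 mm, 60 mm high from the bench.
- maul: Bystander: maul with a white cylindrical head 58 mm in diameter and a wooden handle, 207 mm long, lying; origin under its middle on the bench, x axis towards the head.
- jar: Bystander: clear jar with a metal cap, 56 mm in diameter, 60 mm high; origin under its centre.
- tub: Bystander: wooden tub 88 mm in diameter, 85 mm high, with white-tipped daubers standing in it to 125 mm; origin under its centre.

How it is judged:
On the way, in this order (a step that is already met when the one before it is completed fails the run):
1. the table is pushed fully in (value of joint press_table below 0.004 m), for 0.1 s.
2. the clamp lever is swung to its tight stop (value of joint clamp_lever above 1.42 rad), for 0.1 s.
3. the die is pressed on the lid (value of joint press_shaft above 1 rad and value of joint press_handle above 0.04 rad), for 0.2 s.
At the end, for the whole second after the job is handed in: Through the last second: shaft past 1.0 rad (die down on the lid), pressure spring yielded 0.04 to 0.25 rad (about 10 to 22 N on the ball), table within 4 mm of fully in, clamp lever within 0.15 rad of its tight stop, maul, jar and tub within 30 mm of where they stood (all of step 3 and value of joint press_table below 0.004 m and value of joint clamp_lever above 1.42 rad and value of joint press_handle below 0.25 rad and distance of each of maul, jar, tub from where it was at the start of the episode below 0.03 m); the arm keeps its last pose, push and grip.
It fails at once if the handle is brought down (shaft past 0.7 rad) while the table is not fully in or not clamped (value of joint press_shaft above 0.7 rad and (value of joint press_table above 0.006 m or value of joint clamp_lever below 1.35 rad)).
It fails at once if the maul, the jar or the tub is shifted by more than 30 mm (distance of any of maul, jar, tub from where it was at the start of the episode above 0.03 m).
It also fails if it takes over 64 s, if anything falls off the work surface, if the arm or the gripper's body presses on something with over 40 N, if the wrist force passes 120 N, or if a joint passes its speed limit or range.

### The arm

A 6-joint arm with a two-finger parallel gripper is mounted at the origin on the work surface. World frame = base frame: x ahead of the robot, y to its left, z up, the work surface at z = 0. Lengths are in m, angles in rad, forces in N, time in s.
With the tool pointing down it reaches from about 0.425 to 0.95 m from the base axis. Payload 3.5 kg.
Tool frame: the origin (TCP) lies midway between the tips of the shut fingers; the grasp point (between the pads) lies 19 mm behind it (ctrl.hold_point_z is the distance from the TCP to the grasp point, in m); z points along the fingers, y is the line along which they close (so a half turn about z gives the same grasp; the last joint's range is limited). The gripper opens to 85 mm and grips with 20 to 120 N. Pads are 22 mm wide; open, the fingers measure 114 mm over their backs; the gripper's body (76 mm by 85 mm) begins 54 mm behind the grasp point. The pads swing forward as they close: fully open they stand 13 mm farther back than shut.
Start: joints at [-1.396, 0.286, 1.577, -0, 1.279, -0.15], TCP at [0.215, -0.64, 0.231] pointing down, gripper open.
Joint ranges: [-2.77, 2.77], [-0.9, 2.22], [0.21, 2.48], [-1.53, 4.67], [0.24, 2.81], [-2.84, 2.84]. Speed limits (rad/s): [2.79, 2.79, 3.14, 3.14, 3.14, 3.14].

### API

Orientations are given as a unit quaternion [x, y, z, w].
In Python, from plant import readout, cams, sign_off, ctrl gives the robot as it stands. The module is installed in compiled form; this text tells all that it offers.
- The arm moves only by the tool step_arm, never from a script. Its argument "increments" is a list of rows, each a list of 2 entries, a list of its own where there are three numbers: the shift along the world's x, y, z in mm, then the turn, a rotation vector about the world's x, y, z in rad. In form: [[[x, y, z], [rx, ry, rz]], ...]. A call has 1 to 8 rows; each row shifts and turns the commanded pose from where the row before left it; what a row does not reach is not made up. A row lasts 1/12 s, in which the tool goes at most 41.7 mm and 7.16 degrees, less where a joint would pass 70% of its speed; a pose out of reach is approached as far as the arm can. A call is refused whole if a number of a shift passes 41.7 or a number of a turn 0.125, either way. A call with a gripper value outside its range is refused whole. "fingers" is the opening, from -1 (shut) to 1 (fully open), set as the call begins (left out, the last holds). The fingers move at their own pace and stop on an object; "grip_force" is the grip in N (left out, the last holds). Time passes only in rows, so rows that do not move let the fingers close. It gives the time, the measured TCP pose, the force, the opening and the grip force at its end, in the units of the state.
- readout.get_state(): the state, without advancing time (a new reading comes with each control period).
- cams.read_camera(name): name is "side" or "top" or "wrist"; returns the picture (400x640x3 uint8, red, green, blue); there is no depth.
- cams.get_calibration(name): a dict with "fx", "fy", "cx", "cy" (pixels), "eye" and "rotation" of the camera in the world; the wrist camera has in their place "T_tool_cam" (4x4, takes a point from camera to tool coordinates, whose origin is the TCP and whose axes are the flange's). Camera axes: x right, y up, looking along -z (the intrinsics and any distortion apply to the point x, -y, -z); pixel columns grow to the right and rows downward; lengths in m; the calibration is good to about 2 mm. A picture is of the moment at which its call begins: read the wrist's pose just before it. get_calibration takes no time and is no camera call.
- sign_off(): hands the job in; it is judged then, once.
The state is a dict: "time": time; "qpos": joint angles; "dq": joint speeds; "joint_efforts": joint torques, N m; "eef_pos": TCP position; "tcp_rot": TCP orientation; "contact_force": force on the tool from outside, world axes, zero at the start; "wrist_torque": the same for the moment, N m; "opening": opening from 0.0 (shut) to 1.0 (fully open); "finger_force": force on a finger pad.
Only numpy, scipy, OpenCV 4.12 (cv2) and the standard library are available. Lean on these libraries where they do the work, as an engineer would, in place of code of your own. Each camera call takes 0.05 s, during which the arm holds its last target. There are 200 camera calls.

## Working session

There is one attempt and no reset: what is moved stays moved. The work goes in short steps, Python scripts to look and compute and a tool call to move; the robot and the scene stay as the last step left them, time stands still between calls to the robot, and variables do not carry over. Pictures are saved under pics/ and viewed, at most 10 in all, crops included, and the job is handed in when it is done.

Besides the shell and the picture viewer there is one more tool, called after "Request:" by a JSON object that holds its "op" and its "data". step_arm: Moves the arm, as the interface text tells. Its arguments: {"type":"object","properties":{"increments":{"type":"array","items":{"type":"array"}},"fingers":{"type":"number"},"grip_force":{"type":"number"}},"required":["increments"]}

```bash
mkdir -p pics; python3 - <<'E'
from plant import readout,cams,ctrl
import cv2
print(readout.get_state()); print(ctrl.hold_point_z)
for n in("side","top"):
    print(n,cams.get_calibration(n)); cv2.imwrite(f"pics/{n}0.png",cams.read_camera(n)[:,:,::-1])
print(cams.get_calibration("wrist"))
E
```

```text
{'time': 0.0, 'qpos': array([-1.39599571e+00,  2.87182364e-01,  1.57817192e+00, -3.34573736e-07,
        1.27861280e+00, -1.50003608e-01]), 'dq': array([-7.01628855e-05,  9.02208070e-04, -6.80705620e-04,  2.59069823e-04,
       -1.14070342e-03,  6.79230740e-04]), 'joint_efforts': array([ 9.91181264e-05, -4.05971324e+01, -2.92626500e+01, -1.88510394e-04,
        5.78331150e-03,  9.61692848e-06]), 'eef_pos': array([ 0.21531811, -0.63904238,  0.22993881]), 'tcp_rot': array([ 9.86841032e-01,  1.61689108e-01, -1.48793779e-05, -1.18711678e-03]), 'contact_force': array([1.11359227, 0.08701594, 0.62554874]), 'wrist_torque': array([-0.01476045, -0.01761626, -0.0667773 ]), 'finger_force': 0.0, 'opening': 0.9989869591851441}
0.0187
side {'fx': 480.3127195457214, 'fy': 480.3127195457214, 'cx': 326.11262719057333, 'cy': 204.26060011554281, 'eye': array([0.28853522, 1.03156113, 1.12249047]), 'rotation': array([-0.05333572,  0.40404741,  0.90628551, -0.11201594])}
top {'fx': 436.25748040268974, 'fy': 436.25748040268974, 'cx': 327.4936333774872, 'cy': 200.9396201084425, 'eye': array([3.01815304e-01, 3.97214916e-04, 1.68691805e+00]), 'rotation': array([ 0.06458231, -0.05692163, -0.70363731,  0.70532516])}
{'fx': 319.39580753605435, 'fy': 319.39580753605435, 'cx': 323.2641569874166, 'cy': 201.23924209034453, 'T_tool_cam': array([[-1.16593455e-04,  9.64196322e-01,  2.65189440e-01,
         6.73168226e-02],
       [ 9.99999861e-01,  2.49001031e-04, -4.65676312e-04,
        -3.12542836e-04],
       [-5.15035832e-04,  2.65189348e-01, -9.64196217e-01,
        -1.44321570e-01],
       [ 0.00000000e+00,  0.00000000e+00,  0.00000000e+00,
         1.00000000e+00]])}
```

View pics/top0.png

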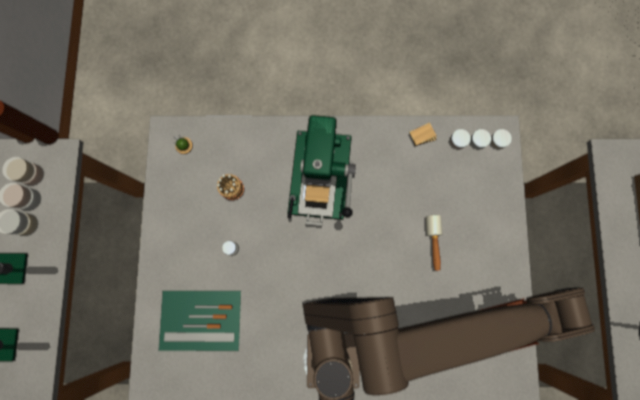

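View pics/side0.png

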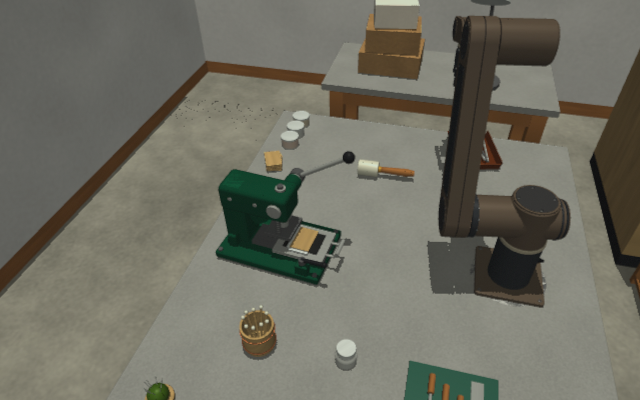

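The top view shows the press at about (320,180), the tub at (230,187), the jar at (230,248) and the maul at (435,240). The handle ball is at (347,212) in the top view and (348,157) in the side view. I'll zoom in next.

```bash
cat >h.py <<'E'
import numpy as np,cv2
from scipy.spatial.transform import Rotation as R
from plant import readout,cams
def cal(n):
    c=cams.get_calibration(n)
    if n=="wrist":
        s=readout.get_state();T=c["T_tool_cam"];r=R.from_quat(s["tcp_rot"]).as_matrix()
        return c,s["eef_pos"]+r@T[:3,3],r@T[:3,:3]
    q=np.array(c["rotation"]);return c,c["eye"],R.from_quat(q).as_matrix()
def ray(k,u,v):
    c,e,r=k;d=r@np.array([(u-c["cx"])/c["fx"],-(v-c["cy"])/c["fy"],-1]);return e,d/np.linalg.norm(d)
def plane(k,u,v,z):
    e,d=ray(k,u,v);return e+d*(z-e[2])/d[2]
def proj(k,p):
    c,e,r=k;q=r.T@(np.array(p)-e);return c["cx"]-c["fx"]*q[0]/q[2],c["cy"]+c["fy"]*q[1]/q[2]
def tri(a,b):
    A=0;B=0
    for e,d in(a,b):
        M=np.eye(3)-np.outer(d,d);A=A+M;B=B+M@e
    return np.linalg.solve(A,B)
E
python3 - <<'E'
from h import *
a=cv2.imread("pics/top0.png")[105:235,275:365]; b=cv2.imread("pics/side0.png")[140:285,205:365]
a=cv2.resize(a,None,fx=4,fy=4,interpolation=2);b=cv2.resize(b,None,fx=4,fy=4,interpolation=2)
a=cv2.copyMakeBorder(a,0,580-a.shape[0],0,0,0)[:580];
c=np.hstack([a,b]);c=cv2.resize(c,(800,int(c.shape[0]*800/c.shape[1])));print(c.shape)
cv2.imwrite("pics/z.png",c)
kt,ks=cal("top"),cal("side")
print("ball",tri(ray(kt,347,212),ray(ks,348,157)))
E
```

```text
(464, 800, 3)
ball [ 0.50404893 -0.04635315  0.31642389]
```

View pics/z.png

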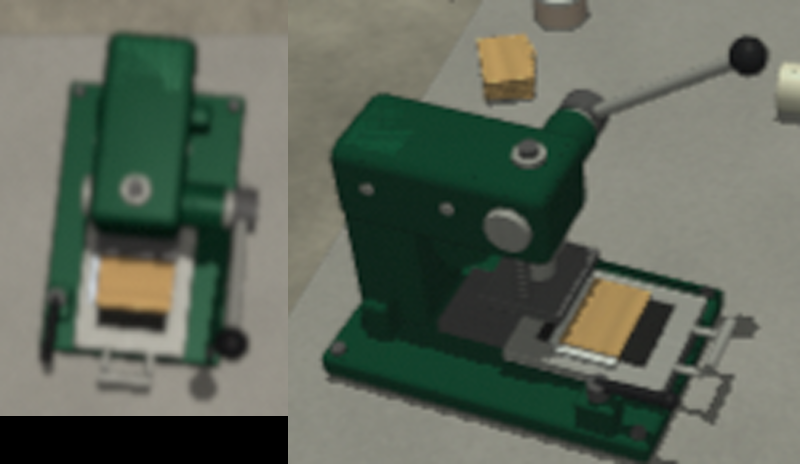

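```bash
cat >m.py <<'E'
from h import *
kt,ks=cal("top"),cal("side")
ball=tri(ray(kt,347.5,212.8),ray(ks,348.75,157.2));print("ball",ball)
P=lambda x,y:(275+x/3.2,105+y/3.2)
co=[plane(kt,*P(*p),.03)[:2] for p in((52,352),(213,366),(72,83),(243,97))]
print(co)
fl,fr,bl,br=co
print("c",sum(co)/4,"yaw",[np.arctan2(*(b-a)[::-1]) for a,b in((fl,bl),(fr,br))],"yaw y",[np.arctan2(-(b-a)[0],(b-a)[1]) for a,b in((fr,fl),(br,bl))],[np.linalg.norm(b-a) for a,b in((fl,bl),(fr,br),(fl,fr),(bl,br))])
print("tip",plane(kt,*P(47,362),.085),"piv",plane(kt,*P(56,297),.07),"bar",plane(kt,*P(126,384),.07),"scr",plane(kt,*P(136,189),.25))
E
python3 m.py
```

```text
ball [ 0.50195369 -0.04796109  0.31488559]
[array([0.53475258, 0.15779257]), array([ 0.51820961, -0.03516855]), array([0.87152637, 0.13887308]), array([ 0.85338401, -0.07298912])]
c [0.69446814 0.047127  ] yaw [np.float64(-0.056119629677781675), np.float64(-0.11236322364579687)] yaw y [np.float64(-0.08552303642730695), np.float64(-0.08542444123137499)] [np.float64(0.33730480538025454), np.float64(0.3373014587104214), np.float64(0.19366894955413946), np.float64(0.21263757929020444)]
tip [0.51532315 0.15815787 0.085     ] piv [0.59453827 0.15042347 0.07      ] bar [0.49166355 0.06705103 0.07      ] scr [0.67847561 0.05077975 0.25      ]
```

The press centre is near (0.695, 0.0505) with yaw about -0.085. The table is about 70 mm out and the lever is at about 0. I'll go over the handle ball to a spot in front of the bar.

Request:
{"op": "step_arm", "data": {"increments": [[[24, 28, 18], [0, 0, -0.05]], [[24, 28, 18], [0, 0, -0.05]], [[24, 28, 18], [0, 0, -0.05]], [[24, 28, 18], [0, 0, -0.05]], [[24, 28, 18], [0, 0, -0.05]], [[24, 28, 18], [0, 0, -0.05]], [[24, 28, 18], [0, 0, -0.05]], [[24, 28, 18], [0, 0, -0.06]]], "fingers": -1}}

```text
time: 0.77
eef_pos: [0.4081, -0.4139, 0.3757]
tcp_rot: [0.999, -0.044, -0.0, -0.0]
contact_force: [0.1, -0.2, 0.2]
opening: -0.003
finger_force: 0.0
```

Request:
{"op": "step_arm", "data": {"increments": [[[2, 38, 4], [0, 0, 0]], [[2, 38, 4], [0, 0, 0]], [[2, 38, 4], [0, 0, 0]], [[2, 38, 4], [0, 0, 0]], [[2, 38, 4], [0, 0, 0]], [[2, 38, 0], [0, 0, 0]], [[2, 38, 0], [0, 0, 0]], [[0, 0, 0], [0, 0, 0]]]}}

```text
time: 1.43
eef_pos: [0.4213, -0.1444, 0.3958]
tcp_rot: [0.999, -0.039, 0.001, -0.001]
contact_force: [0.2, -0.1, 0.9]
opening: -0.003
finger_force: 0.0
```

Request:
{"op": "step_arm", "data": {"increments": [[[4, 36, 0], [0, 0, 0]], [[4, 36, 0], [0, 0, 0]], [[4, 36, 0], [0, 0, 0]], [[4, 36, 0], [0, 0, 0]], [[4, 36, 0], [0, 0, 0]], [[4, 36, 0], [0, 0, 0]], [[4, 14, 0], [0, 0, 0]], [[0, 0, 0], [0, 0, 0]]]}}

```text
time: 2.1
eef_pos: [0.4494, 0.0827, 0.3947]
tcp_rot: [0.999, -0.04, -0.001, -0.0]
contact_force: [0.4, -0.1, 0.4]
opening: -0.002
finger_force: 0.0
```

```bash
python3 - <<'E'
from h import *
k=cal("wrist");im=cams.read_camera("wrist")[:,:,::-1].copy()
c=np.array([.695,.0505]);r=R.from_euler('z',-.085).as_matrix()
W=lambda x,y,z:r@[x,y,z]+[*c,0]
print(readout.get_state()["eef_pos"])
for n,p in dict(ball=(-.185,-.115,.318),pivot=(-.115,.09,.085),tip=(-.185,.09,.085),barR=(-.205,-.032,.07),barL=(-.205,.032,.07),fl=(-.17,.11,.03),fr=(-.17,-.11,.03)).items():
    q=proj(k,W(*p));print(n,q);cv2.circle(im,(int(q[0]),int(q[1])),2,(0,0,255),-1)
cv2.imwrite("pics/w1.png",im)
E
```

```text
[0.44933565 0.08120347 0.39468268]
ball (np.float64(512.19888316678), np.float64(121.47918441907105))
pivot (np.float64(264.05087919471487), np.float64(61.51050567314016))
tip (np.float64(266.3508093775368), np.float64(116.55796291561568))
barR (np.float64(353.71169608770754), np.float64(131.22213432821476))
barL (np.float64(309.1465949612288), np.float64(131.0323872484925))
fl (np.float64(259.0100481682393), np.float64(105.96690785131587))
fr (np.float64(403.0189180762137), np.float64(106.5936436999096))
```

View pics/w1.png

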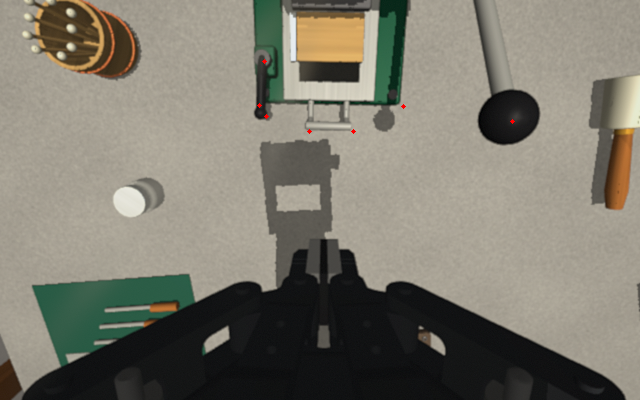

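The predicted points land within about 4 px: ball seen at (509,117), bar at (330,127) and lever tip at (261,112). I'll shift the model by about +3 mm in x and y. Now I go down in front of the bar.

Request:
{"op": "step_arm", "data": {"increments": [[[0, 0, -40], [0, 0, 0]], [[0, 0, -40], [0, 0, 0]], [[0, 0, -40], [0, 0, 0]], [[0, 0, -40], [0, 0, 0]], [[0, 0, -40], [0, 0, 0]], [[0, 0, -40], [0, 0, 0]], [[0, 0, -40], [0, 0, 0]], [[0, 0, -40], [0, 0, 0]]]}}

```text
time: 2.82
eef_pos: [0.4492, 0.0787, 0.0737]
tcp_rot: [0.999, -0.043, 0.0, 0.0]
contact_force: [0.9, 0.8, -0.0]
opening: 0.004
finger_force: 0.0
```

Request:
{"op": "step_arm", "data": {"increments": [[[0, 0, -18], [0, 0, 0]], [[6, 0, 0], [0, 0, 0]], [[8, -1, 0], [0, 0, 0]], [[8, 0, 0], [0, 0, 0]], [[8, -1, 0], [0, 0, 0]], [[8, 0, 0], [0, 0, 0]], [[8, -1, 0], [0, 0, 0]], [[0, 0, 0], [0, 0, 0]]]}}

```text
time: 3.48
eef_pos: [0.4985, 0.077, 0.0589]
tcp_rot: [0.999, -0.043, 0.003, -0.0]
contact_force: [-0.0, -0.9, 0.2]
opening: -0.001
finger_force: 0.0
```

Request:
{"op": "step_arm", "data": {"increments": [[[8, -1, 0], [0, 0, 0]], [[8, 0, 0], [0, 0, 0]], [[8, -1, 0], [0, 0, 0]], [[8, -1, 0], [0, 0, 0]], [[4, 0, 0], [0, 0, 0]]]}}

```text
time: 3.9
eef_pos: [0.5326, 0.0742, 0.0573]
tcp_rot: [0.999, -0.043, 0.001, 0.0]
contact_force: [-2.3, -1.4, 1.9]
opening: -0.001
finger_force: 1.7
```

Request:
{"op": "step_arm", "data": {"increments": [[[3, 0, 0], [0, 0, 0]], [[3, 0, 0], [0, 0, 0]], [[2, 0, 0], [0, 0, 0]]]}}

```text
time: 4.15
eef_pos: [0.5396, 0.074, 0.0571]
tcp_rot: [0.999, -0.043, -0.0, 0.0]
contact_force: [-2.7, -1.9, 2.5]
opening: -0.001
finger_force: 1.6
```

Request:
{"op": "step_arm", "data": {"increments": [[[3, 0, 0], [0, 0, 0]], [[3, 0, 0], [0, 0, 0]], [[2, 0, 0], [0, 0, 0]]]}}

```text
time: 4.4
eef_pos: [0.5475, 0.0742, 0.0571]
tcp_rot: [0.999, -0.043, -0.0, 0.0]
contact_force: [-3.4, -3.2, 0.3]
opening: 0.002
finger_force: 1.6
```

Request:
{"op": "step_arm", "data": {"increments": [[[2, 0, 0], [0, 0, 0]], [[2, 0, 0], [0, 0, 0]]]}}

```text
time: 4.57
eef_pos: [0.5488, 0.0742, 0.0569]
tcp_rot: [0.999, -0.042, -0.004, 0.0]
contact_force: [-14.9, -3.1, 9.9]
opening: 0.003
finger_force: 7.4
```

Request:
{"op": "step_arm", "data": {"increments": [[[2, 0, 0], [0, 0, 0]], [[2, 0, 0], [0, 0, 0]]]}}

```text
time: 4.73
eef_pos: [0.5488, 0.0742, 0.0569]
tcp_rot: [0.999, -0.042, -0.01, 0.001]
contact_force: [-26.4, -3.6, 20.3]
opening: 0.007
finger_force: 13.4
```

The table is at its stop. I back off and move inside the lever tip.

Request:
{"op": "step_arm", "data": {"increments": [[[-10, 0, 0], [0, 0, 0]], [[-15, 0, 0], [0, 0, 0]], [[-15, 0, 0], [0, 0, 0]], [[0, 10, 10], [0, 0, 0]], [[0, 10, 0], [0, 0, 0]], [[0, 0, 0], [0, 0, 0]], [[0, 0, 0], [0, 0, 0]]]}}

```text
time: 5.32
eef_pos: [0.5172, 0.0953, 0.0684]
tcp_rot: [0.999, -0.042, 0.002, -0.0]
contact_force: [-0.6, 0.2, 0.2]
opening: -0.0
finger_force: 0.0
```

```bash
python3 - <<'E'
from h import *
k=cal("wrist");im=cams.read_camera("wrist")[:,:,::-1].copy()
print(readout.get_state()["eef_pos"]);cv2.imwrite("pics/w2.png",im)
E
```

```text
[0.51673118 0.09489902 0.06791162]
```

View pics/w2.png

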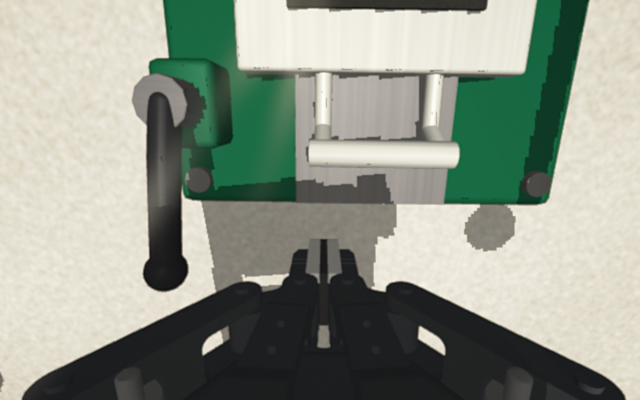

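The wrist picture shows the table fully in, the lever pivot at (160,100) with its tip at (166,270) pointing straight forward, and the shut fingertips to its right at (323,240). I start the swing.

Request:
{"op": "step_arm", "data": {"increments": [[[4, 8, 0], [0, 0, 0]], [[4, 8, 0], [0, 0, 0]], [[3, 8, 0], [0, 0, 0]], [[0, 8, 0], [0, 0, 0]], [[0, 8, 0], [0, 0, 0]], [[-1, 8, 0], [0, 0, 0]], [[-1, 8, 0], [0, 0, 0]], [[-1, 8, 0], [0, 0, 0]]]}}

```text
time: 6.03
eef_pos: [0.5239, 0.1587, 0.0675]
tcp_rot: [0.999, -0.042, 0.001, 0.0]
contact_force: [2.4, -2.2, -0.4]
opening: 0.001
finger_force: 1.5
```

Request:
{"op": "step_arm", "data": {"increments": [[[2, 7, 0], [0, 0, 0]], [[3, 7, 0], [0, 0, 0]], [[4, 7, 0], [0, 0, 0]], [[4, 7, 0], [0, 0, 0]], [[5, 5, 0], [0, 0, 0]], [[5, 3, 0], [0, 0, 0]]]}}

```text
time: 6.53
eef_pos: [0.5461, 0.1951, 0.0671]
tcp_rot: [0.999, -0.043, -0.001, -0.0]
contact_force: [-0.9, -1.7, 2.0]
opening: 0.003
finger_force: 1.1
```

Request:
{"op": "step_arm", "data": {"increments": [[[6, 3, 0], [0, 0, 0]], [[6, 3, 0], [0, 0, 0]], [[6, 3, 0], [0, 0, 0]], [[6, 2, 0], [0, 0, 0]]]}}

```text
time: 6.87
eef_pos: [0.5703, 0.2055, 0.0668]
tcp_rot: [0.999, -0.042, -0.001, 0.0]
contact_force: [-2.6, -2.0, 0.4]
opening: 0.001
finger_force: 1.3
```

Request:
{"op": "step_arm", "data": {"increments": [[[5, 0, 0], [0, 0, 0]], [[4, 0, 0], [0, 0, 0]], [[3, 0, 0], [0, 0, 0]]]}}

```text
time: 7.12
eef_pos: [0.5813, 0.2062, 0.0667]
tcp_rot: [0.999, -0.043, -0.002, -0.001]
contact_force: [-11.1, 2.8, 5.0]
opening: -0.001
finger_force: 5.4
```

Request:
{"op": "step_arm", "data": {"increments": [[[2, 0, 0], [0, 0, 0]], [[2, 0, 0], [0, 0, 0]]]}}

```text
time: 7.28
eef_pos: [0.5814, 0.2062, 0.0666]
tcp_rot: [0.999, -0.043, -0.008, 0.0]
contact_force: [-19.5, 2.5, 11.1]
opening: 0.001
finger_force: 10.0
```

The lever is at its stop. I back off, rise above the ball and check the lever from there.

Request:
{"op": "step_arm", "data": {"increments": [[[-15, 0, 0], [0, 0, 0]], [[-30, 0, 0], [0, 0, 0]], [[-30, 0, 20], [0, 0, 0]], [[0, 0, 40], [0, 0, 0]], [[0, 0, 40], [0, 0, 0]], [[0, 0, 40], [0, 0, 0]], [[0, 0, 40], [0, 0, 0]], [[0, 0, 40], [0, 0, 0]]]}}

```text
time: 7.95
eef_pos: [0.5121, 0.2051, 0.2903]
tcp_rot: [0.999, -0.043, 0.002, -0.0]
contact_force: [0.5, -0.5, -0.9]
opening: -0.003
finger_force: 0.0
```

Request:
{"op": "step_arm", "data": {"increments": [[[0, 0, 40], [0, 0, 0]], [[0, 0, 40], [0, 0, 0]], [[0, -20, 35], [0, 0, 0]], [[-5, -40, 0], [0, 0, 0]], [[-5, -40, 0], [0, 0, 0]], [[-5, -40, 0], [0, 0, 0]], [[-5, -40, 0], [0, 0, 0]], [[0, -35, 0], [0, 0, 0]]], "fingers": 1}}

```text
time: 8.62
eef_pos: [0.4912, -0.0121, 0.4036]
tcp_rot: [0.999, -0.043, 0.002, 0.001]
contact_force: [0.5, 0.6, -0.1]
opening: 1.0
finger_force: 0.0
```

Request:
{"op": "step_arm", "data": {"increments": [[[0, -35, 0], [0, 0, 0]], [[0, 0, 0], [0, 0, 0]], [[0, 0, 0], [0, 0, 0]]]}}

```text
time: 8.87
eef_pos: [0.4918, -0.0466, 0.4029]
tcp_rot: [0.999, -0.045, 0.001, 0.0]
contact_force: [-0.3, -0.2, 0.1]
opening: 1.004
finger_force: 0.0
```

```bash
cat >m2.py <<'E'
from h import *
k=cal("wrist");im=cams.read_camera("wrist")[:,:,::-1].copy()
c=np.array([.699,.053]);r=R.from_euler('z',-.085).as_matrix()
W=lambda x,y,z:r@[x,y,z]+[*c,0]
print(readout.get_state()["eef_pos"],readout.get_state()["tcp_rot"])
for n,p in dict(ball=(-.185,-.115,.318),pivot=(-.115,.09,.085),tip=(-.115,.16,.085),barR=(-.135,-.032,.07),barL=(-.135,.032,.07),fr=(-.17,-.11,.03)).items():
    q=proj(k,W(*p));print(n,W(*p),np.round(q));cv2.circle(im,(int(q[0]),int(q[1])),2,(0,0,255),-1)
cv2.imwrite("pics/w3.png",im)
E
python3 m2.py
```

```text
[ 0.49179924 -0.04537585  0.40287272] [ 9.99049189e-01 -4.35862655e-02  9.76297058e-04  4.90290901e-05]
ball [ 0.50490468 -0.04587874  0.318     ] [321. 190.]
pivot [0.59205598 0.1524383  0.085     ] [173. 103.]
tip [0.59799882 0.22218558 0.085     ] [123. 103.]
barR [0.56177067 0.03257672 0.07      ] [264. 117.]
barL [0.56720412 0.09634566 0.07      ] [220. 118.]
fr [ 0.52027501 -0.04217026  0.03      ] [319. 140.]
```

View pics/w3.png

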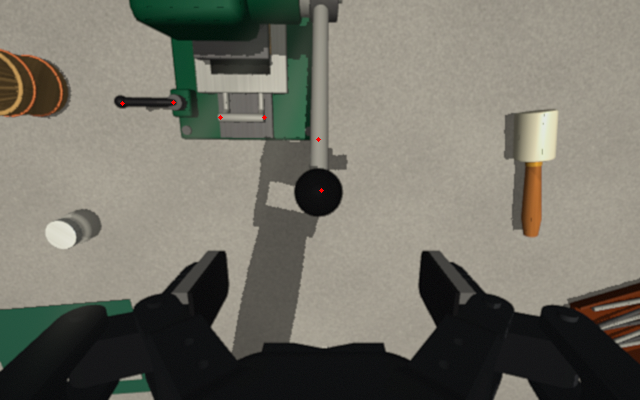

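The lever points to the press's left at (123,103), at its tight stop. The table is in and the ball is at (318,192), where predicted. I descend and grip the ball.

Request:
{"op": "step_arm", "data": {"increments": [[[6, 0, 0], [0, 0, 0]], [[6, 0, -10], [0, 0, 0]], [[0, 0, -25], [0, 0, 0]], [[0, 0, -25], [0, 0, 0]], [[0, 0, -25], [0, 0, 0]], [[0, 0, -20], [0, 0, 0]], [[0, 0, 0], [0, 0, 0]]]}}

```text
time: 9.5
eef_pos: [0.5014, -0.0426, 0.291]
tcp_rot: [0.999, -0.041, -0.005, -0.001]
contact_force: [-0.7, -0.3, -1.2]
opening: 1.001
finger_force: 0.0
```

Request:
{"op": "step_arm", "data": {"increments": [[[0, 0, 0], [0, 0, 0]], [[0, 0, 0], [0, 0, 0]], [[0, 0, 0], [0, 0, 0]], [[0, 0, 0], [0, 0, 0]], [[0, 0, 0], [0, 0, 0]], [[0, 0, 0], [0, 0, 0]], [[0, 0, 0], [0, 0, 0]], [[0, 0, 0], [0, 0, 0]]], "fingers": -1, "grip_force": 60}}

```text
time: 10.17
eef_pos: [0.5038, -0.0446, 0.2989]
tcp_rot: [0.999, -0.043, 0.001, 0.0]
contact_force: [-1.4, 2.5, 4.5]
opening: 0.39
finger_force: 59.2
```

Request:
{"op": "step_arm", "data": {"increments": [[[-10, 1, -17], [0, 0, 0]], [[-9, 1, -18], [0, 0, 0]], [[-7, 0, -19], [0, 0, 0]], [[-5, 1, -19], [0, 0, 0]], [[-3, 0, -20], [0, 0, 0]], [[-1, 0, -20], [0, 0, 0]]]}}

```text
time: 10.67
eef_pos: [0.4691, -0.0416, 0.1854]
tcp_rot: [0.999, -0.043, 0.002, 0.0]
contact_force: [-0.3, 2.4, 7.5]
opening: 0.388
finger_force: 61.6
```

Request:
{"op": "step_arm", "data": {"increments": [[[0, 0, 0], [0, 0, 0]]]}}

```text
time: 10.75
eef_pos: [0.4691, -0.0415, 0.1824]
tcp_rot: [0.999, -0.043, 0.002, -0.0]
contact_force: [1.5, 1.2, 7.1]
opening: 0.393
finger_force: 61.6
```

Request:
{"op": "step_arm", "data": {"increments": [[[1, 0, -20], [0, 0, 0]], [[3, 0, -20], [0, 0, 0]], [[5, -1, -19], [0, 0, 0]], [[6, 0, -16], [0, 0, 0]], [[0, 0, 0], [0, 0, 0]]]}}

```text
time: 11.17
eef_pos: [0.485, -0.0429, 0.1087]
tcp_rot: [0.999, -0.043, 0.001, -0.0]
contact_force: [-1.5, 1.5, 7.7]
opening: 0.39
finger_force: 63.2
```

Request:
{"op": "step_arm", "data": {"increments": [[[2, 0, -5], [0, 0, 0]], [[3, -1, -5], [0, 0, 0]], [[3, 0, -5], [0, 0, 0]], [[0, 0, 0], [0, 0, 0]]]}}

```text
time: 11.5
eef_pos: [0.4915, -0.0436, 0.0947]
tcp_rot: [0.999, -0.043, -0.001, -0.0]
contact_force: [-4.7, 2.4, 8.9]
opening: 0.388
finger_force: 63.4
```

Request:
{"op": "step_arm", "data": {"increments": [[[3, 0, -5], [0, 0, 0]], [[3, -1, -5], [0, 0, 0]], [[2, 0, -4], [0, 0, 0]], [[0, 0, 0], [0, 0, 0]], [[0, 0, 0], [0, 0, 0]]]}}

```text
time: 11.92
eef_pos: [0.4994, -0.0444, 0.082]
tcp_rot: [0.999, -0.042, -0.001, -0.0]
contact_force: [-5.9, 2.2, 12.2]
opening: 0.388
finger_force: 64.0
```

Request:
{"op": "step_arm", "data": {"increments": [[[2, 0, -3], [0, 0, 0]], [[0, 0, 0], [0, 0, 0]], [[0, 0, 0], [0, 0, 0]], [[0, 0, 0], [0, 0, 0]], [[0, 0, 0], [0, 0, 0]], [[0, 0, 0], [0, 0, 0]]]}}

```text
time: 12.42
eef_pos: [0.5012, -0.0447, 0.0793]
tcp_rot: [0.999, -0.043, -0.001, -0.0]
contact_force: [-6.4, 1.6, 12.7]
opening: 0.389
finger_force: 64.2
```

```bash
python3 - <<'E'
from h import *
for n in("top","side"):cv2.imwrite(f"pics/{n}9.png",cams.read_camera(n)[:,:,::-1])
a=cv2.imread("pics/top9.png")[100:290,200:460];b=cv2.imread("pics/side9.png")[140:380,205:425]
cv2.imwrite("pics/z9.png",np.hstack([cv2.resize(a,(400,292)),cv2.resize(b,(268,292))]))
s=readout.get_state();print(s["eef_pos"],s["contact_force"],s["time"])
E
```

```text
[ 0.50120611 -0.04466851  0.07925175] [-6.03434058  1.98507928 13.16483984] 12.5167
```

View pics/z9.png

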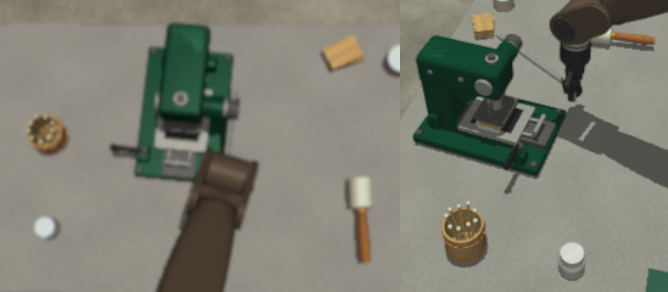

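The handle is held down at about 14.5 N. In the picture the lever (130,150 in the left half) is tight, the table is in, and the tub, jar and maul are where they were.

```bash
python3 -c "
from plant import sign_off
print(sign_off())"
```

```text
the job is handed in; nothing more can be done
None
```

The job is handed in: the table was pushed fully in, the clamp lever swung to its tight stop, and the handle is held down with about 14.5 N on the ball; the maul, jar and tub look unmoved in the final camera picture, and no verdict came back.

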